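# Clear the paint tin from the stock bin, then fill it with nuts

### The arm

A 7-joint arm with a two-finger parallel gripper is mounted at the origin on the work surface. World frame = base frame: x ahead of the robot, y to its left, z up, the work surface at z = 0. Lengths are in m, angles in rad, forces in N, time in s.
With the tool pointing down it reaches from about 0.4 to 0.85 m from the base axis. Payload 10.4 kg.
Tool frame: the origin (TCP) lies midway between the tips of the shut fingers; the grasp point (between the pads) lies 19 mm behind it; z points along the fingers, y is the line along which they close (so a half turn about z gives the same grasp; the last joint's range is limited). The gripper opens to 85 mm and grips with 20 to 120 N. Pads are 22 mm wide; open, the fingers measure 114 mm over their backs; the gripper's body (76 mm by 85 mm) begins 54 mm behind the grasp point. The pads swing forward as they close: fully open they stand 13 mm farther back than shut.
Start: joints at [-1.196, 0.332, -0.065, 1.46, 0.022, 1.35, -0.088], TCP at [0.242, 0.576, 0.231] pointing down, gripper open.
Joint ranges: [-2.6, 2.6], [-0.5, 2.12], [-1.47, 1.34], [0.16, 2.42], [-1.27, 4.41], [0.06, 2.06], [-2.6, 2.6]. Speed limits (rad/s): [2.22, 2.22, 2.79, 2.79, 3.14, 3.14, 3.14].

### API

Orientations are given as [roll, pitch, yaw] about the fixed x, y, z axes, in that order (R = Rz(yaw) Ry(pitch) Rx(roll)).
In Python, from station import bot gives the robot as it stands.
- The arm moves only by the tool carry_out, never from a script. Its argument "moves" is a list that holds one entry, the list of rows, each a list of 5 numbers: the shift along the tool's x, y, z in m, then the turn about the tool's z in rad, then the closure, from 0 (fully open) to 1 (shut). A call has 1 to 10 rows; each row shifts and turns the commanded pose from where the row before left it, along the tool's axes as they then stand; what a row does not reach is not made up. A row lasts 1/10 s, in which the tool goes at most 50 mm and 8.59 degrees, less where a joint would pass 70% of its speed; a pose out of reach is approached as far as the arm can. A call is refused whole if a number of a shift passes 0.05 or a number of a turn 0.15, either way. A call with a gripper value outside its range is refused whole. The fingers move at their own pace and stop on an object; "force" is the grip in N (left out, the last holds). Time passes only in rows, so rows that do not move let the fingers close. It gives the time, the measured TCP pose, the force, the opening and the grip force at its end, in the units of the state.
- bot.state(): the state, without advancing time (a new reading comes with each control period).
- bot.read_camera(name): name is "scene" or "top"; returns (picture, depth): 384x512x3 uint8, blue, green, red; 384x512 float32, m along the optical axis (not along the pixel's ray), 0 where there is no reading.
- bot.calibration(name): a dict with "camera_matrix" (3x3 intrinsics, pixels), "R" (3x3) and "t" (3): a world point X has camera coordinates R X + t. Camera axes: x right, y down, z forward; pixel columns grow to the right and rows downward; lengths in m; the calibration is good to about 2 mm. A picture is of the moment at which its call begins. calibration takes no time and is no camera call.
- bot.job_done(): hands the job in; it is judged then, once.
The state is a dict: "time": time; "joint_positions": joint angles; "qd": joint speeds; "joint_torque": joint torques, N m; "tool_pos": TCP position; "tool_rot": TCP orientation; "contact_force": force on the tool from outside, world axes, zero at the start; "torque": the same for the moment, N m; "gripper_width": finger opening in m; "gripper_force": force on a finger pad.
Only numpy, scipy, OpenCV 4.12 (cv2) and the standard library are available. Lean on these libraries where they do the work, as an engineer would, in place of code of your own. Each camera call takes 0.05 s, during which the arm holds its last target. There are 200 camera calls.

### The job

A small paint tin has been left standing in the stock bin: take it out first and set it down upright on the free part of the wooden board beside the bigger tins. Then pick the scoop up by its handle and tip all six nuts into the bin without the fingers touching them, and set the empty scoop back down flat on the bench. Set the tin and the scoop down rather than dropping them, and leave the bigger tins where they are.

Things in the scene. Friction and masses are not known exactly. Their poses are not given: they have to be found in the camera images.
- bin: open rectangular grey sheet-metal stock bin, fixed to the bench: 140 (its x) by 160 (its y) mm outside, 55 high, walls 4 thick, inner floor 8 above the bench. Origin: centre of the underside, z up.
- board: dark wooden board fixed on the bench, 200 (its x) by 180 (its y) mm, 18 thick; the two big tins stand on its +x half, its -x half is free. Origin: centre of the underside, z up.
- tin: the small closed paint tin, steel with a plain white band, 66 mm diameter, 90 high, about 0.4 kg; it starts upright inside the bin, on its floor. Origin: centre of the underside, z along its axis, up.
- scoop: open-fronted aluminium scoop flat on the bench, holding the nuts: 120 (x) by 84 (y) mm, floor 4 thick, sides 38 high, back wall 44 high at +x, mouth open at -x (no lip). Wooden handle bar along x above the floor, on a post at the back: 16 wide (y), 81 to 99 above the underside, x from -37 to +60. 0.25 kg empty, 0.45 full. Origin: centre of the underside, z up.
- scoop_grip (a point): point on the scoop's handle bar, 90 mm above the scoop's origin, nearly over the centre of mass of the full scoop; axes as the scoop's.
- scoop_mouth (a point): middle of the scoop's pouring edge: x = -60, y = 0, z = 4 mm in the scoop's frame; axes as the scoop's.
- big_tin_a: bystander: bigger closed paint tin on the board, 76 mm diameter, 100 high. Origin: centre of the underside.
- big_tin_b: bystander: the second bigger tin on the board, same size. Origin: centre of the underside.
- nut0: one of six equal steel hexagon nuts in the scoop, 24 mm across flats, 13 thick, 33 g. Origin: its centre, z along its hole.
- nut1: one of six equal steel hexagon nuts in the scoop, 24 mm across flats, 13 thick, 33 g. Origin: its centre, z along its hole.
- nut2: one of six equal steel hexagon nuts in the scoop, 24 mm across flats, 13 thick, 33 g. Origin: its centre, z along its hole.
- nut3: one of six equal steel hexagon nuts in the scoop, 24 mm across flats, 13 thick, 33 g. Origin: its centre, z along its hole.
- nut4: one of six equal steel hexagon nuts in the scoop, 24 mm across flats, 13 thick, 33 g. Origin: its centre, z along its hole.
- nut5: one of six equal steel hexagon nuts in the scoop, 24 mm across flats, 13 thick, 33 g. Origin: its centre, z along its hole.
There are look-alikes about, which are no part of the job. Leave any blue look-alike of the scoop alone.

How it is judged:
By the outcome, as a careful person would: the job done as asked, in the order asked, and still so for the second after the job is handed in, with the robot touching nothing.
It also fails if it takes over 72 s, if anything falls off the work surface, if the arm or the gripper's body presses on something with over 40 N, if the wrist force passes 120 N, or if a joint passes its speed limit or range.

## Working session

There is one attempt and no reset: what is moved stays moved. The work goes in short steps, Python scripts to look and compute and a tool call to move; the robot and the scene stay as the last step left them, time stands still between calls to the robot, and variables do not carry over. Pictures are saved under pics/ and viewed, at most 10 in all, crops included, and the job is handed in when it is done.

Besides the shell and the picture viewer there is one more tool, called after ">>>" as name(argument=value, ...) on one line, values as JSON. carry_out: Moves the arm, as the interface text tells. Its arguments: {"type":"object","properties":{"moves":{"type":"array"},"force":{"type":"number"}},"required":["moves"]}

```bash
mkdir -p pics; ls; cat > look.py <<'E'
import cv2,numpy as np,sys
from station import bot
def grab(n,name):
    p,d=bot.read_camera(n); cv2.imwrite('pics/%s.png'%name,p); np.save('pics/%s.npy'%name,d); return p,d
def world(n,u,v,d):
    c=bot.calibration(n);K=np.array(c['camera_matrix']);R=np.array(c['R']);t=np.array(c['t']).ravel()
    u,v,d=map(lambda a:np.asarray(a,float),(u,v,d))
    P=np.stack([(u-K[0,2])/K[0,0]*d,(v-K[1,2])/K[1,1]*d,d],-1)
    return (P-t)@R
def cloud(n,d):
    v,u=np.mgrid[:d.shape[0],:d.shape[1]]; return world(n,u,v,d)
E
python3 - <<'E'
from look import *
a,da=grab('scene','s0');b,db=grab('top','t0')
cv2.imwrite('pics/top0.png',cv2.resize(b,(800,600)))
for n in('scene','top'):
    c=bot.calibration(n);print(n,np.round(c['camera_matrix'],1).tolist(),np.round(c['R'],3).tolist(),np.round(c['t'],3).tolist())
print(bot.state())
E
```

```text
pics
scene [[471.3, 0.0, 246.4], [0.0, 471.3, 193.1], [0.0, 0.0, 1.0]] [[-0.761, 0.649, 0.003], [0.55, 0.646, -0.53], [-0.346, -0.401, -0.848]] [0.385, -0.252, 1.259]
top [[427.6, 0.0, 253.0], [0.0, 427.6, 190.5], [0.0, 0.0, 1.0]] [[-0.014, -1.0, 0.02], [-0.997, 0.012, -0.076], [0.076, -0.021, -0.997]] [0.019, 0.559, 1.077]
{'time': 0.1, 'joint_positions': array([-1.19559857,  0.33281035, -0.06469695,  1.46086318,  0.02159391,
        1.34989153, -0.0884887 ]), 'qd': array([-0.00128021, -0.00192102, -0.00104004, -0.0015145 , -0.00121169,
        0.00148869,  0.00085523]), 'joint_torque': array([ 6.50663133e-04, -6.26742411e+01,  4.84897324e-02, -3.92435718e+01,
        1.63351593e-02,  6.90244007e-03, -4.54294957e-05]), 'tool_pos': array([0.24199045, 0.57588656, 0.23059164]), 'tool_rot': array([-3.14031645e+00,  5.26730146e-05,  2.74382135e+00]), 'contact_force': array([-0.70172801, -0.31835628, -0.75758555]), 'torque': array([-0.02136087, -0.0250171 , -0.03814172]), 'gripper_force': 0.0, 'gripper_width': 0.08557433184623199}
```

View pics/top0.png

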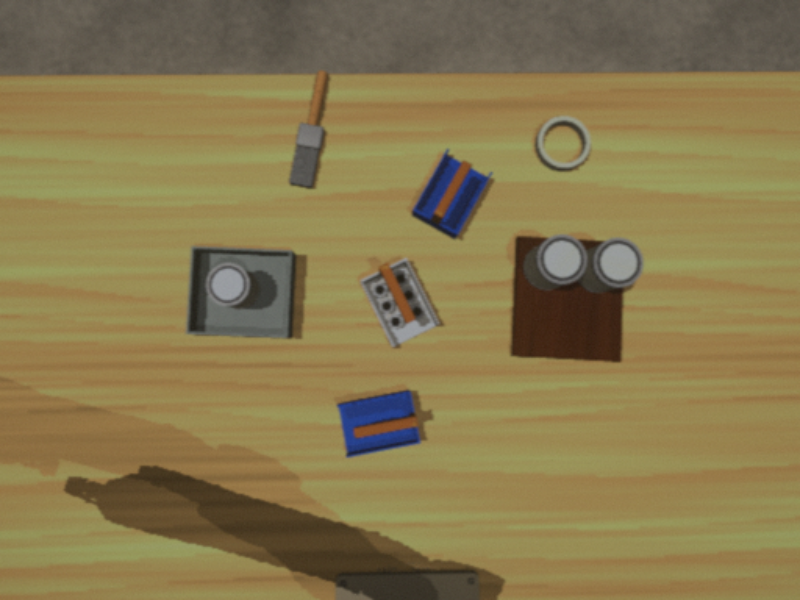

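View pics/s0.png

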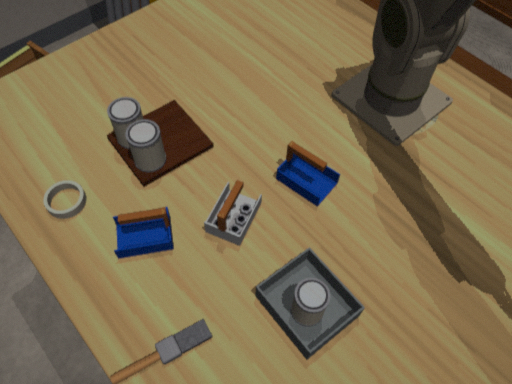

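The silver scoop is at about (256,193) in the raw top view and is the only non-blue one. The blue look-alikes are at (288,125) and (243,270). The only tin in the bin is at (146,182). The board is at (363,190) with its free half towards the robot, at the bottom of the image. Next I'll measure these and check a crop.

```bash
python3 - <<'E'
from look import *
def circ(P,m):
    (c,r)=cv2.minEnclosingCircle(P[m][:,:2].astype(np.float32));return np.round(c,4),round(r,4),np.round(np.median(P[m][:,2]),4)
for n,f in(('top','t0'),('scene','s0')):
    im=cv2.imread('pics/%s.png'%f);d=np.load('pics/%s.npy'%f);P=cloud(n,d);ok=d>0;z=P[...,2];x=P[...,0];y=P[...,1]
    near=lambda cx,cy,r:ok&(np.hypot(x-cx,y-cy)<r)
    # blobs by height
    def blobs(lo,hi):
        m=(ok&(z>lo)&(z<hi)&(x>.25)&(x<1)&(abs(y)<.5)).astype(np.uint8)
        k,l,s,c=cv2.connectedComponentsWithStats(m)
        for i in range(1,k):
            if s[i,4]>40:
                q=P[l==i][:,:2].astype(np.float32);r=cv2.minAreaRect(q*1000)
                print('  z%.2f'%lo,s[i,4],'px',np.round(c[i]),'ctr',np.round(r[0]),'size',np.round(r[1]),'ang',round(r[2],1),'zmed',round(float(np.median(P[l==i][:,2])),4),'bgr',np.median(im[l==i],0))
    print(n);blobs(.012,.024);blobs(.085,.105);blobs(.11,.13);blobs(.045,.06)
a=cv2.imread('pics/t0.png')[150:240,215:305];b=cv2.imread('pics/s0.png')[165:255,190:280]
cv2.imwrite('pics/crop.png',cv2.resize(np.hstack([a,b]),(800,400),interpolation=cv2.INTER_CUBIC))
E
```

```text
top
  z0.01 842 px [197.  88.] ctr [849. 151.] size [ 43. 200.] ang 78.9 zmed 0.0182 bgr [ 79.  92. 108.]
  z0.01 98 px [362.  83.] ctr [ 838. -274.] size [85. 41.] ang 77.4 zmed 0.0213 bgr [80.5 95.5 98.5]
  z0.01 66 px [350. 102.] ctr [ 793. -246.] size [67. 18.] ang 42.3 zmed 0.021 bgr [61.  77.5 82. ]
  z0.01 3462 px [360. 203.] ctr [ 556. -273.] size [181. 200.] ang 86.1 zmed 0.0181 bgr [21. 37. 63.]
  z0.01 62 px [376. 156.] ctr [ 652. -313.] size [22. 38.] ang 25.6 zmed 0.0183 bgr [29.5 42.  59.5]
  z0.01 45 px [125. 188.] ctr [568. 339.] size [ 2. 83.] ang 86.7 zmed 0.0179 bgr [31. 38. 40.]
  z0.01 64 px [256. 178.] ctr [593.   2.] size [24. 20.] ang 24.5 zmed 0.0173 bgr [52.  60.5 70.5]
  z0.01 41 px [160. 190.] ctr [566. 253.] size [27. 65.] ang 56.4 zmed 0.0157 bgr [46. 53. 55.]
  z0.01 75 px [242. 185.] ctr [574.  40.] size [21. 26.] ang 89.6 zmed 0.0173 bgr [105. 106. 107.]
  z0.01 63 px [261. 188.] ctr [566. -10.] size [24. 19.] ang 23.0 zmed 0.0176 bgr [48. 63. 70.]
  z0.01 80 px [246. 196.] ctr [547.  29.] size [23. 23.] ang 89.3 zmed 0.0167 bgr [101.  103.5 106. ]
  
[... 2688 characters left out ...]
  z0.09 383 px [230. 201.] ctr [561.  12.] size [98. 17.] ang 25.5 zmed 0.098 bgr [ 39.  76. 124.]
  z0.09 463 px [142. 216.] ctr [721. -75.] size [19. 96.] ang 60.4 zmed 0.0973 bgr [ 37.  74. 122.]
  z0.09 1023 px [312. 296.] ctr [577. 270.] size [66. 65.] ang 27.9 zmed 0.098 bgr [123. 124. 121.]
  z0.11 1495 px [134. 123.] ctr [ 604. -280.] size [166.  76.] ang 85.9 zmed 0.1176 bgr [111. 115. 117.]
  z0.04 126 px [151. 160.] ctr [ 615. -214.] size [30. 72.] ang 70.4 zmed 0.0522 bgr [66.  74.  78.5]
  z0.04 974 px [310. 299.] ctr [569. 262.] size [161. 142.] ang 87.0 zmed 0.0535 bgr [82. 82. 79.]
  z0.04 85 px [305. 315.] ctr [596. 278.] size [24. 62.] ang 24.2 zmed 0.0527 bgr [62. 69. 73.]
```

View pics/crop.png

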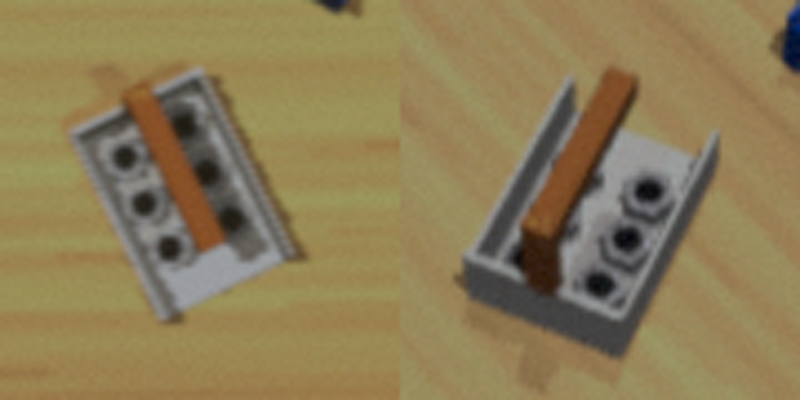

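The crop confirms the silver scoop with all six nuts. Its mouth faces the robot and slightly right, so the scoop's +x is at about 25.4° and the grip point is near (0.551, 0.008). The tin's top centre is at (0.578, 0.270, 0.098), which fits its 8 mm floor plus 90 mm height. The bin centre is (0.570, 0.262) at about -3°, and the free half of the board is around (0.503, -0.270).

The tool can only turn about its own z. To tip the scoop I'll let the handle pivot in the pads, pushing the mouth against a bin wall. First, the tin.

>>> carry_out(moves=[[[-0.043,-0.015,0,0,0],[-0.043,-0.015,0,0,0],[-0.043,-0.015,0,0,0],[-0.043,-0.015,0,0,0],[-0.043,-0.015,0,0,0],[-0.043,-0.015,0,0,0],[-0.043,-0.015,0,0,0],[-0.043,-0.015,0,0,0],[-0.043,-0.015,0,0,0],[-0.043,-0.015,0,0,0]]], force=40)

```text
time: 1.1
tool_pos: [0.5814, 0.2699, 0.2311]
tool_rot: [-3.141, -0.0, 2.744]
contact_force: [0.0, 0.1, 0.7]
gripper_width: 0.0852
gripper_force: 0.0
```

```bash
cat > go.py <<'E'
import sys,numpy as np
from scipy.spatial.transform import Rotation as Ro
from station import bot
# usage: go.py x y z [closing-dir deg] -> shift in tool axes, turn
s=bot.state();a=list(map(float,sys.argv[1:]))
R=Ro.from_euler('xyz',s['tool_rot']).as_matrix()
print('t',s['time'],'pos',np.round(s['tool_pos'],4),'rot',np.round(s['tool_rot'],4),'q',np.round(s['joint_positions'],2),'F',np.round(s['contact_force'],1),'w',round(s['gripper_width'],4),'g',round(s['gripper_force'],1))
if len(a)>=3: print('shift',np.round(R.T@(np.array(a[:3])-s['tool_pos']),4))
cd=np.degrees(np.arctan2(R[1,1],R[0,1]));print('closing dir',round(cd,2))
if len(a)>3: print('turn',np.round(-np.radians((a[3]-cd+180)%360-180),4))
E
python3 go.py .5775 .2695 .060
```

```text
t 1.1 pos [0.5814 0.2699 0.2311] rot [-3.1413e+00 -3.0000e-04  2.7440e+00] q [-0.64  0.37  0.18  1.43 -0.07  1.36  0.71] F [0.  0.1 0.7] w 0.0852 g 0.0
shift [ 0.0034 -0.0019  0.1711]
closing dir 67.22
```

>>> carry_out(moves=[[[0.0034,-0.002,0.025,0,0],[0,0,0.03,0,0],[0,0,0.03,0,0],[0,0,0.03,0,0],[0,0,0.03,0,0],[0,0,0.02,0,0],[0,0,0.006,0,0],[0,0,0,0,0],[0,0,0,0,1],[0,0,0,0,1]]])

```text
time: 2.1
tool_pos: [0.5774, 0.271, 0.0621]
tool_rot: [3.14, 0.001, 2.744]
contact_force: [-1.3, -0.3, -0.8]
gripper_width: 0.065
gripper_force: 44.3
```

>>> carry_out(moves=[[[0,0,0,0,1],[0,0,0,0,1],[0,0,0,0,1],[0,0,0,0,1],[0,0,0,0,1]]])

```text
time: 2.6
tool_pos: [0.5774, 0.271, 0.062]
tool_rot: [3.14, 0.001, 2.744]
contact_force: [-1.9, -2.3, 7.2]
gripper_width: 0.0652
gripper_force: 44.7
```

>>> carry_out(moves=[[[0,0,-0.008,0,1],[0,0,-0.015,0,1],[0,0,-0.025,0,1],[0,0,-0.035,0,1],[0,0,-0.035,0,1],[0,0,-0.03,0,1],[0,0,-0.02,0,1],[0,0,-0.01,0,1],[0,0,0,0,1]]])

```text
time: 3.5
tool_pos: [0.577, 0.2711, 0.2402]
tool_rot: [3.139, 0.002, 2.744]
contact_force: [0.2, 0.1, -3.0]
gripper_width: 0.0651
gripper_force: 45.2
```

```bash
python3 go.py .503 -.270 .24
```

```text
t 3.5 pos [0.577  0.2711 0.2402] rot [3.1393e+00 1.5000e-03 2.7438e+00] q [-0.65  0.35  0.18  1.43 -0.06  1.37  0.71] F [ 0.2  0.1 -3. ] w 0.0651 g 45.2
shift [-0.1414 -0.5275 -0.0008]
closing dir 67.21
```

>>> carry_out(moves=[[[-0.003,-0.01,0,0,1],[-0.005,-0.02,0,0,1],[-0.008,-0.03,0,0,1],[-0.008,-0.03,0,0,1],[-0.008,-0.03,0,0,1],[-0.008,-0.03,0,0,1],[-0.008,-0.03,0,0,1],[-0.008,-0.03,0,0,1],[-0.008,-0.03,0,0,1],[-0.008,-0.03,0,0,1]]])

```text
time: 4.5
tool_pos: [0.5369, -0.0081, 0.2368]
tool_rot: [-3.14, -0.002, 2.743]
contact_force: [0.1, -0.4, -3.4]
gripper_width: 0.0646
gripper_force: 45.3
```

>>> carry_out(moves=[[[-0.008,-0.03,0,0,1],[-0.008,-0.03,0,0,1],[-0.008,-0.03,0,0,1],[-0.008,-0.03,0,0,1],[-0.008,-0.03,0,0,1],[-0.008,-0.03,0,0,1],[-0.008,-0.03,0,0,1],[-0.008,-0.03,0,0,1],[-0.005,-0.015,0,0,1],[0,0,0,0,1]]])

```text
time: 5.5
tool_pos: [0.5007, -0.271, 0.2369]
tool_rot: [-3.14, -0.002, 2.739]
contact_force: [0.1, 0.5, -2.8]
gripper_width: 0.0651
gripper_force: 45.4
```

```bash
python3 go.py .503 -.270 .072
python3 - <<'E'
from look import *
p,d=grab('scene','s1')
cv2.imwrite('pics/s1b.png',cv2.resize(p[20:230,40:320],(800,600)))
E
```

```text
t 5.5 pos [ 0.5007 -0.271   0.2369] rot [-3.1400e+00 -2.3000e-03  2.7387e+00] q [-0.05  0.22  0.54  1.63 -0.11  1.33  1.68] F [ 0.1  0.5 -2.8] w 0.0651 g 45.4
shift [-0.0021  0.0021  0.1649]
closing dir 66.92
```

View pics/s1b.png

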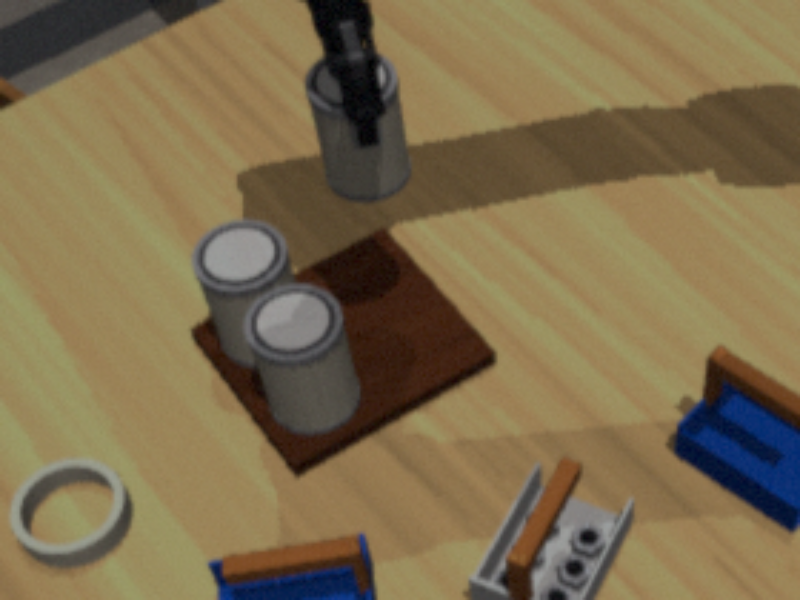

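The tin hangs upright in the fingers (crop 365,130), above the free half of the board. I'll lower it, slowing near the end.

>>> carry_out(moves=[[[0,0,0.015,0,1],[0,0,0.03,0,1],[0,0,0.035,0,1],[0,0,0.03,0,1],[0,0,0.022,0,1],[0,0,0.012,0,1],[0,0,0.008,0,1],[0,0,0.005,0,1],[0,0,0.003,0,1],[0,0,0,0,1]]])

```text
time: 6.55
tool_pos: [0.5034, -0.2678, 0.0786]
tool_rot: [3.141, 0.001, 2.744]
contact_force: [0.3, -0.5, -2.5]
gripper_width: 0.0649
gripper_force: 45.3
```

>>> carry_out(moves=[[[0,0,0.003,0,1],[0,0,0.002,0,1],[0,0,0.001,0,1],[0,0,0,0,1]]])

```text
time: 6.95
tool_pos: [0.5031, -0.2678, 0.0723]
tool_rot: [3.141, -0.0, 2.744]
contact_force: [0.1, -0.3, -2.3]
gripper_width: 0.0652
gripper_force: 45.4
```

>>> carry_out(moves=[[[0,0,0.001,0,1],[0,0,0.001,0,1],[0,0,0,0,1]]])

```text
time: 7.25
tool_pos: [0.5036, -0.2681, 0.072]
tool_rot: [3.141, 0.001, 2.744]
contact_force: [-6.1, 2.6, 14.6]
gripper_width: 0.0653
gripper_force: 47.1
```

>>> carry_out(moves=[[[0,0,-0.001,0,1],[0,0,0,0,0.3],[0,0,0,0,0.15],[0,0,0,0,0],[0,0,0,0,0],[0,0,-0.01,0,0],[0,0,-0.03,0,0],[0,0,-0.04,0,0],[0,0,-0.04,0,0],[0,0,-0.035,0,0]]])

```text
time: 8.25
tool_pos: [0.5031, -0.2681, 0.2292]
tool_rot: [3.141, 0.002, 2.743]
contact_force: [0.8, 0.1, -0.3]
gripper_width: 0.0855
gripper_force: 0.0
```

```bash
python3 go.py .551 .008 .225 115.4
```

```text
t 8.25 pos [ 0.5031 -0.2681  0.2292] rot [3.1414e+00 1.6000e-03 2.7433e+00] q [-0.05  0.22  0.54  1.64 -0.12  1.31  1.68] F [ 0.8  0.1 -0.3] w 0.0855 g 0.0
shift [0.0629 0.2731 0.0041]
closing dir 67.18
turn -0.8416
```

>>> carry_out(moves=[[[0.0055,0.028,0,0,0],[0.0055,0.028,0,0,0],[0.0055,0.028,0,0,0],[0.0055,0.028,0,0,0],[0.0055,0.028,0,0,0],[0.0055,0.028,0,0,0],[0.0055,0.028,0,0,0],[0.0055,0.028,0,0,0],[0.0055,0.028,0,0,0],[0.0055,0.028,0,0,0]]])

```text
time: 9.25
tool_pos: [0.5611, 0.0126, 0.2271]
tool_rot: [3.141, 0.001, 2.744]
contact_force: [0.4, 0.1, -0.2]
gripper_width: 0.0856
gripper_force: 0.0
```

>>> carry_out(moves=[[[0,0,0,-0.12,0],[0,0,0,-0.12,0],[0,0,0,-0.12,0],[0,0,0,-0.12,0],[0,0,0,-0.12,0],[0,0,0,-0.12,0],[0,0,0,-0.12,0],[0,0,0,0,0]]])

```text
time: 10.05
tool_pos: [0.561, 0.0114, 0.227]
tool_rot: [-3.141, 0.001, -2.698]
contact_force: [0.2, -0.5, -0.2]
gripper_width: 0.0859
gripper_force: 0.0
```

```bash
python3 go.py .5614 .0131 .071 115.4
```

```text
t 10.05 pos [0.561  0.0114 0.227 ] rot [-3.1413e+00  6.0000e-04 -2.6978e+00] q [-0.33  0.19  0.27  1.66 -0.05  1.3   1.96] F [ 0.2 -0.5 -0.2] w 0.0859 g 0.0
shift [-0.001   0.0014  0.156 ]
closing dir 115.43
turn 0.0005
```

>>> carry_out(moves=[[[-0.001,0.0014,0.02,0,0],[0,0,0.03,0,0],[0,0,0.035,0,0],[0,0,0.035,0,0],[0,0,0.025,0,0],[0,0,0.011,0,0],[0,0,0,0,0],[0,0,0,0,0.5],[0,0,0,0,1],[0,0,0,0,1]]], force=50)

```text
time: 11.05
tool_pos: [0.562, 0.0134, 0.0716]
tool_rot: [-3.141, 0.002, -2.7]
contact_force: [0.5, -0.1, 1.1]
gripper_width: 0.044
gripper_force: 0.0
```

>>> carry_out(moves=[[[0,0,0,0,1],[0,0,0,0,1],[0,0,0,0,1],[0,0,0,0,1],[0,0,0,0,1]]])

```text
time: 11.55
tool_pos: [0.5616, 0.0131, 0.0707]
tool_rot: [-3.141, 0.001, -2.7]
contact_force: [0.7, -1.4, 3.7]
gripper_width: 0.0149
gripper_force: 50.3
```

Gripped. I'll lift gently and check for tilt.

>>> carry_out(moves=[[[0,0,-0.005,0,1],[0,0,-0.01,0,1],[0,0,-0.015,0,1],[0,0,-0.02,0,1],[0,0,-0.025,0,1],[0,0,-0.025,0,1],[0,0,-0.02,0,1],[0,0,-0.015,0,1],[0,0,-0.01,0,1],[0,0,0,0,1]]])

```text
time: 12.55
tool_pos: [0.5618, 0.0135, 0.2172]
tool_rot: [-3.141, 0.003, -2.699]
contact_force: [-0.2, 1.3, -3.6]
gripper_width: 0.0152
gripper_force: 49.2
```

```bash
python3 go.py
python3 - <<'E'
from look import *
p,d=grab('scene','s2')
cv2.imwrite('pics/s2b.png',cv2.resize(p[80:290,80:360],(800,600)))
E
```

```text
t 12.55 pos [0.5618 0.0135 0.2172] rot [-3.1411e+00  2.6000e-03 -2.6994e+00] q [-0.34  0.2   0.27  1.67 -0.05  1.28  1.95] F [-0.2  1.3 -3.6] w 0.0152 g 49.2
closing dir 115.34
```

View pics/s2b.png

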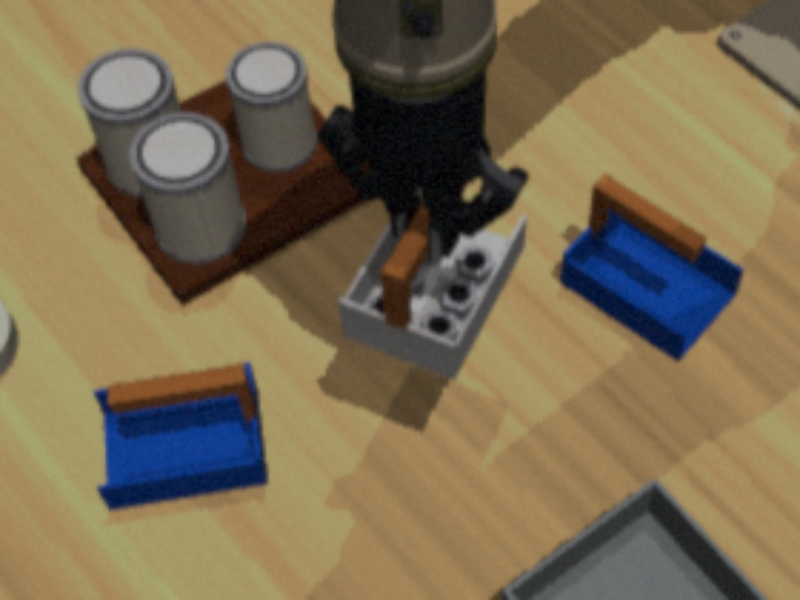

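The small tin stands upright on the board (crop 270,105). The scoop hangs level at (425,290) and still holds its nuts. Next I'll turn the scoop so its mouth faces the bin's far wall.

>>> carry_out(moves=[[[0,0,0,0.05,1],[0,0,0,0.1,1],[0,0,0,0.12,1],[0,0,0,0.12,1],[0,0,0,0.12,1],[0,0,0,0.12,1],[0,0,0,0.12,1],[0,0,0,0.12,1],[0,0,0,0.12,1],[0,0,0,0.12,1]]])

```text
time: 13.6
tool_pos: [0.5605, 0.0133, 0.2141]
tool_rot: [-3.14, -0.001, 2.469]
contact_force: [-0.1, -0.3, -4.1]
gripper_width: 0.015
gripper_force: 49.2
```

>>> carry_out(moves=[[[0,0,0,0.12,1],[0,0,0,0.12,1],[0,0,0,0.12,1],[0,0,0,0.12,1],[0,0,0,0.12,1],[0,0,0,0.12,1],[0,0,0,0.12,1],[0,0,0,0.08,1],[0,0,0,0.04,1],[0,0,0,0,1]]])

```text
time: 14.6
tool_pos: [0.5606, 0.0134, 0.2143]
tool_rot: [-3.14, 0.0, 1.513]
contact_force: [0.3, -1.3, -5.6]
gripper_width: 0.0154
gripper_force: 49.2
```

```bash
python3 go.py .5697 .256 .217 -3
```

```text
t 14.6 pos [0.5606 0.0134 0.2143] rot [-3.1398e+00  4.0000e-04  1.5133e+00] q [-0.51  0.21  0.47  1.68 -0.1   1.28 -0.08] F [ 0.3 -1.3 -5.6] w 0.0154 g 49.2
shift [ 0.2427 -0.0048 -0.0028]
closing dir -3.29
turn -0.0051
```

>>> carry_out(moves=[[[0.008,-0.0005,0,-0.005,1],[0.018,-0.0005,0,0,1],[0.028,-0.0005,0,0,1],[0.035,-0.0005,0,0,1],[0.035,-0.0005,0,0,1],[0.035,-0.0005,0,0,1],[0.035,-0.0005,0,0,1],[0.028,-0.0005,0,0,1],[0.014,-0.0005,0,0,1],[0.006,0,0,0,1]]])

```text
time: 15.6
tool_pos: [0.5686, 0.2572, 0.2147]
tool_rot: [-3.141, 0.0, 1.522]
contact_force: [-0.3, -0.0, -4.0]
gripper_width: 0.0152
gripper_force: 49.2
```

```bash
python3 go.py .5697 .256 .098 -3
python3 - <<'E'
from look import *
p,d=grab('scene','s3')
cv2.imwrite('pics/s3b.png',cv2.resize(p[174:384,180:460],(800,600)))
E
```

```text
t 15.6 pos [0.5686 0.2572 0.2147] rot [-3.1406e+00  1.0000e-04  1.5221e+00] q [-0.76  0.34  0.34  1.5  -0.12  1.31 -0.46] F [-0.3 -0.  -4. ] w 0.0152 g 49.2
shift [-0.0012  0.0013  0.1167]
closing dir -2.79
turn 0.0037
```

View pics/s3b.png

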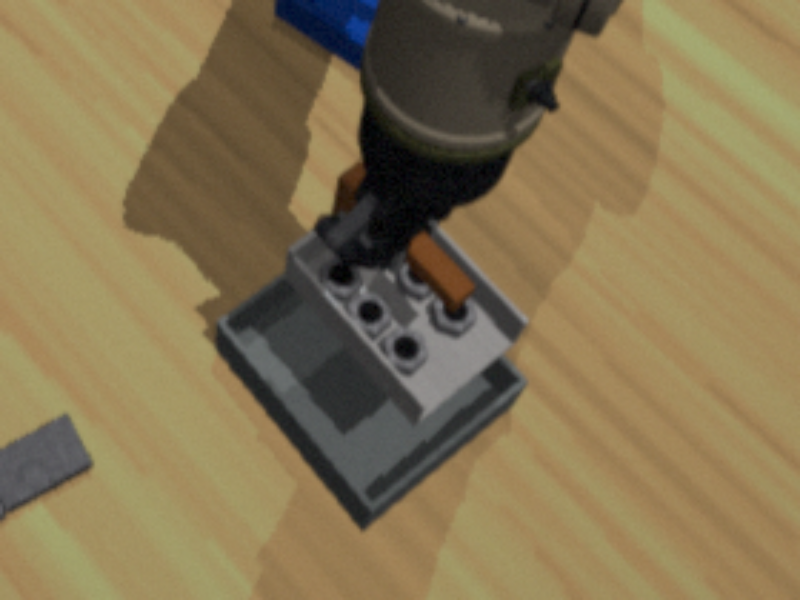

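The scoop is level over the bin with its mouth towards the far wall and all nuts in place. I'll lower it in.

>>> carry_out(moves=[[[-0.001,0.001,0.01,0,1],[0,0,0.015,0,1],[0,0,0.018,0,1],[0,0,0.018,0,1],[0,0,0.018,0,1],[0,0,0.015,0,1],[0,0,0.012,0,1],[0,0,0.008,0,1],[0,0,0.003,0,1],[0,0,0,0,1]]])

```text
time: 16.65
tool_pos: [0.5703, 0.2541, 0.0982]
tool_rot: [3.142, 0.0, 1.519]
contact_force: [0.1, -0.1, -4.4]
gripper_width: 0.0152
gripper_force: 49.2
```

>>> carry_out(moves=[[[0.006,0,0,0,1],[0.005,0,0,0,1],[0.003,0,-0.002,0,1],[0.003,0,-0.003,0,1],[0.003,0,-0.003,0,1],[0.003,0,-0.003,0,1],[0.003,0,-0.003,0,1],[0.003,0,-0.002,0,1],[0,0,0,0,1]]], force=40)

```text
time: 17.55
tool_pos: [0.5718, 0.2824, 0.1145]
tool_rot: [-3.141, 0.002, 1.519]
contact_force: [-0.9, -5.6, -5.0]
gripper_width: 0.0148
gripper_force: 48.4
```

```bash
python3 go.py
python3 - <<'E'
from look import *
p,d=grab('scene','s4')
cv2.imwrite('pics/s4b.png',cv2.resize(p[174:384,180:460],(800,600)))
E
```

```text
t 17.55 pos [0.5718 0.2824 0.1145] rot [-3.1413e+00  1.9000e-03  1.5186e+00] q [-0.77  0.45  0.32  1.58 -0.15  1.14 -0.48] F [-0.9 -5.6 -5. ] w 0.0148 g 48.4
closing dir -2.99
```

View pics/s4b.png

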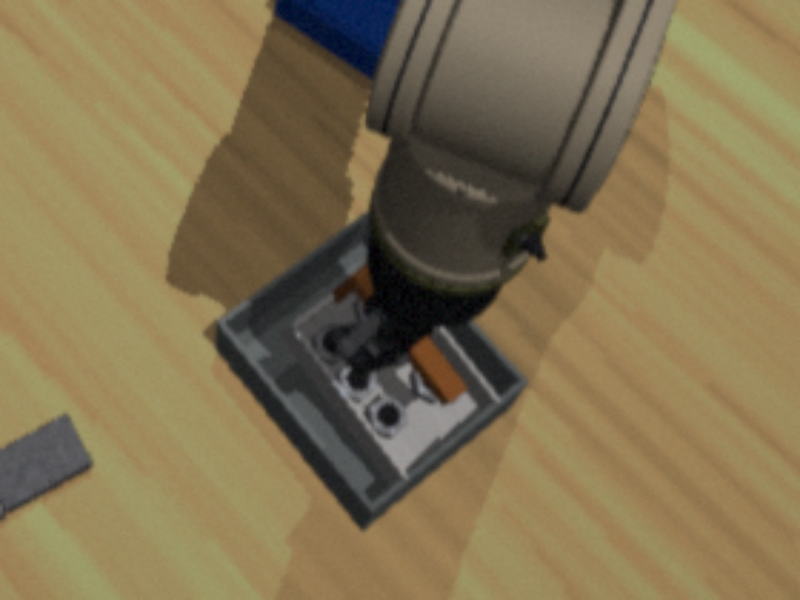

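The mouth is against the far wall (crop 400,470) with a push of about 5.6 N, so the scoop is pivoting in the pads. I'll carry on.

>>> carry_out(moves=[[[0.004,0,-0.003,0,1],[0.004,0,-0.002,0,1],[0.004,0,-0.002,0,1],[0.004,0,-0.002,0,1],[0.004,0,-0.002,0,1],[0.004,0,-0.001,0,1],[0.004,0,-0.001,0,1],[0.004,0,-0.001,0,1],[0.004,0,-0.001,0,1],[0,0,0,0,1]]])

```text
time: 18.6
tool_pos: [0.5738, 0.318, 0.1297]
tool_rot: [-3.142, 0.002, 1.518]
contact_force: [-1.8, -6.9, -1.2]
gripper_width: 0.015
gripper_force: 48.7
```

```bash
python3 - <<'E'
from look import *
p,d=grab('scene','s5')
cv2.imwrite('pics/s5b.png',cv2.resize(p[174:384,180:460],(800,600)))
E
```

```text
(no output)
```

View pics/s5b.png

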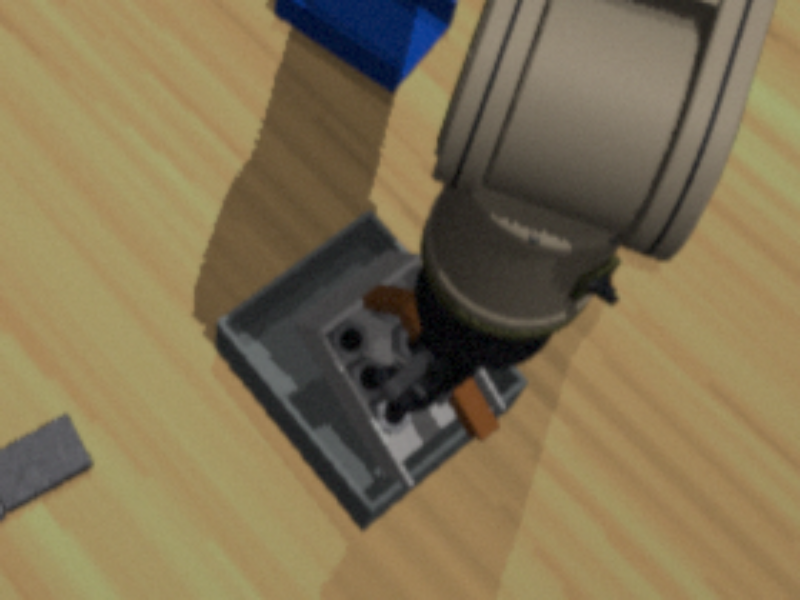

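It is tilted, at about 35°, but the nuts (crop 350-400, 340-410) haven't slid yet. I'll tilt further.

>>> carry_out(moves=[[[0.004,0,0,0,1],[0.004,0,0,0,1],[0.004,0,0,0,1],[0.004,0,0,0,1],[0.004,0,0,0,1],[0.004,0,0,0,1],[0.004,0,0,0,1],[0,0,0,0,1]]])

```text
time: 19.45
tool_pos: [0.5755, 0.3467, 0.1305]
tool_rot: [3.141, 0.001, 1.519]
contact_force: [-2.9, -6.0, 3.7]
gripper_width: 0.0157
gripper_force: 51.2
```

```bash
python3 - <<'E'
from look import *
p,d=grab('scene','s6')
q,e=grab('top','t6')
# tilt from handle: orange pixels near tool
P=cloud('scene',d);pos=bot.state()['tool_pos'];h=cv2.cvtColor(p,cv2.COLOR_BGR2HSV)
m=(d>0)&(h[...,1]>140)&(h[...,0]<14)&(abs(P[...,0]-pos[0])<.03)&(abs(P[...,1]-pos[1])<.09)&(P[...,2]>.06)
for yy in np.arange(.24,.42,.01):
    k=m&(abs(P[...,1]-yy)<.005)
    if k.sum()>3: print(round(yy,2),k.sum(),np.round(np.percentile(P[k][:,2],[10,90]),3))
cv2.imwrite('pics/s6b.png',np.hstack([cv2.resize(p[234:354,240:360],(400,400)),cv2.resize(q[130:250,90:210],(400,400))]))
E
```

```text
0.27 5 [0.156 0.158]
0.28 31 [0.16  0.165]
0.29 31 [0.169 0.175]
0.3 33 [0.177 0.184]
0.31 28 [0.179 0.192]
0.32 16 [0.168 0.267]
0.36 44 [0.132 0.2  ]
0.37 39 [0.125 0.135]
0.38 7 [0.122 0.192]
```

View pics/s6b.png

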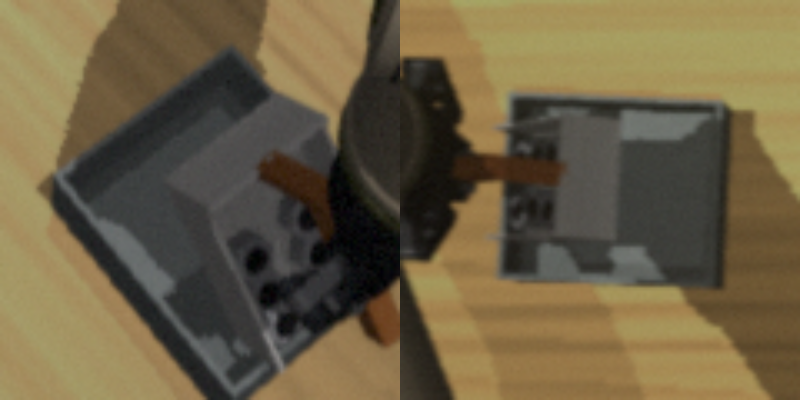

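The tilt is about 50°, taken from the handle points. The nuts have slid towards the mouth and are held by the wall. I'll grip harder and back off from the wall so they can fall.

>>> carry_out(moves=[[[0,0,0,0,1],[0,0,0,0,1],[-0.004,0,0,0,1],[-0.006,0,0,0,1],[-0.008,0,0,0,1],[-0.008,0,0,0,1],[-0.006,0,0,0,1],[0,0,0,0,1],[0,0,0,0,1]]], force=90)

```text
time: 20.45
tool_pos: [0.5735, 0.3153, 0.1295]
tool_rot: [3.141, -0.001, 1.519]
contact_force: [-0.7, 0.6, -1.6]
gripper_width: 0.0144
gripper_force: 88.3
```

```bash
cat > chk.py <<'E'
from look import *
n=sys.argv[1];pos=bot.state()['tool_pos'];print(np.round(pos,4),np.round(bot.state()['contact_force'],1))
for c in('scene','top'):
    p,d=grab(c,n+c);P=cloud(c,d);h=cv2.cvtColor(p,cv2.COLOR_BGR2HSV)
    m=(d>0)&(h[...,1]>140)&(h[...,0]<14)&(abs(P[...,0]-pos[0])<.03)&(abs(P[...,1]-pos[1])<.09)&(P[...,2]>.06)
    print(c,[(round(float(yy),2),int(k.sum()),round(float(np.percentile(P[k][:,2],90)),3)) for yy in np.arange(pos[1]-.09,pos[1]+.09,.01) for k in[m&(abs(P[...,1]-yy)<.005)] if k.sum()>3])
    b=np.array([.570,.262]);a=np.radians(-3);ex=np.array([np.cos(a),np.sin(a)]);ey=np.array([-ex[1],ex[0]])
    q=P[...,:2]-b;ux=q@ex;uy=q@ey
    k=(d>0)&(abs(ux)<.064)&(abs(uy)<.074)&(P[...,2]<.05)
    # height map of the bin, 8 mm cells, rows = uy from far wall to near, cols = ux
    H=np.full((19,16),np.nan)
    i=((.076-uy[k])/.008).astype(int);j=((ux[k]+.064)/.008).astype(int)
    for r in range(19):
        for s in range(16):
            z=P[...,2][k][(i==r)&(j==s)]
            if len(z): H[r,s]=np.median(z)*1000
    print('\n'.join(' '.join('  .' if np.isnan(v) else '%3d'%v for v in r) for r in H))
E
python3 chk.py a
```

```text
[0.5735 0.3153 0.1295] [-0.7  0.6 -1.6]
scene [(0.25, 19, 0.162), (0.26, 25, 0.17), (0.27, 34, 0.179), (0.28, 14, 0.188), (0.29, 12, 0.189), (0.33, 33, 0.146), (0.34, 53, 0.142), (0.35, 25, 0.127)]
  5   6   .   .   .  31  29   9  22  29  31  25   6   7   7   .
  7   7   .   .   .  31  26   8   9  31  31  23   7   7   8   .
  7   8   .   .   6   9  36   7   7  14  15   8   6   6   8   .
  9   .   .   .   .   .  38  14  10  30  31  25   8   8   7   .
  .   .   .   .   .   .  18   9  43  46  46  34   8   7   7   .
  .   .   .   .   .   .   .   .   .   .  47  43   7   7   8   .
  .   .   .   .   .   .   .   .   .  47  46  45   6   8   7   .
  .   .   .   .   .   .   .   .   .  48  49   3   7   7   6   .
  .   .   .   .   .   .   .   .   .   .   .   8   7   6   7   .
  .   .   .   .   .   .   .   .   .   .   .   8   7   7   7   .
  .   .   .   .   .   .   .   .   .   .   .   7   7   6   7   .
  .   .   .   .   .   .   .   .   .   .   5   6   7   7   8   .
  .   .   .   .   .   .   .   .   .   .   7   6   7   7   7   .
  .   .   .   .   .   .   .   .   .   .   5   7   8   6   7   .
  .   
[... 946 characters left out ...]
   8   7   5   .   .   .   .   .   .   .   .   .   .   .   8
  9   7   8   8   .   .   .   .   .   .   .   .   .   .   .   6
  8   9   9   8   .   .   .   .   .   .   .   .   .   .   .   7
  7   7   8   8   .   .   .   .   .   .   .   .   .   .   .   8
  6   7   9  10   .   .   .   .   .   .   .   .   .   .   .   9
  8   7   8   7   8   9   8   7   6   7   7   8   8   7   8   7
  8   8   8   7   7   8   8   7   7   8   9   8   8   8   9   9
  9   8   8   9   8   8   8   8   7   7   7   7   8   8   8   8
  7   8   7   7   8   9   7   7   8   6   8   8   8   9   7   9
  9   8   7   8   7   8   9   8   8   8   7   8   7   8   7   7
  .   .   .   8  10   .   .   .   .   8   8   .   .   .   .   .
```

The first nuts are out, standing by the far wall with tops near 31 mm. The rest are still around the mouth at about 45 mm. I'll raise, back off and shake.

>>> carry_out(moves=[[[-0.006,0,-0.008,0,1],[-0.006,0,-0.012,0,1],[0,0,-0.012,0,1],[-0.012,0,0,0,1],[-0.016,0,0,0,1],[0.016,0,0,0,1],[-0.016,0,0,0,1],[0.016,0,0,0,1],[-0.01,0,0,0,1],[0,0,0,0,1]]])

```text
time: 21.55
tool_pos: [0.5717, 0.2792, 0.1609]
tool_rot: [-3.141, 0.001, 1.517]
contact_force: [0.1, -0.3, -2.4]
gripper_width: 0.0145
gripper_force: 88.4
```

```bash
python3 chk.py b
```

```text
[0.5717 0.2792 0.1609] [ 0.1 -0.3 -2.4]
scene [(0.21, 21, 0.194), (0.22, 23, 0.202), (0.23, 30, 0.21), (0.24, 14, 0.219), (0.25, 7, 0.218), (0.29, 44, 0.178), (0.3, 65, 0.205), (0.31, 25, 0.159)]
  6   7   8   .  30  31  28   7  14  31  32  25   9   6   6   .
  7   6   7   8  30  30  27   8  14  31  31  24   7   6   7   .
  7   7   7   8  11  19  13   7   8   6   6   7   7   7   6   .
  7   7   7   7  40  43  37  11   6   7   8   7   5   7   7   .
  6   7   6  31  43  45  38   9   8  20  20  17   7   7   8   .
  9   7   8   7   7   8   8   7   9  21  21  20   8   7   7   .
  8   5   7   7   7   7   7   7   6  20  21  11   7   6   8   .
  .   .   .   7   7   7   7   7   7  18  12   8   7   7   7   .
  .   .   5   8   8   6   6   6  20  20  19   9   7   7   6   .
  .   .   6   7   6   7   7   8  19  19  20   7   7   7   8   .
  .   .   .   7   7   7   8   7   8  18   8   8   6   7   6   .
  .   .   .   .   5   6   7   8   7   .   7   7   7   7   8   .
  .   .   .   .   .   .   .   .   .   .   5   7   7   7   7   .
  .   .   .   .   .   .   .   .   .   .   7   7   7   7   7   .
  .   . 
[... 945 characters left out ...]
   7   7   6   9   8   7   8  21   .   .   8   8   8   .   7
  7   8   8   8   .   .   .   .   .   .   .   .   .   .   .   7
  9   8   8   7   .   .   .   .   .   .   .   .   .   .   .   9
  7   7   7   6   .   .   .   .   .   .   .   .   .   .   .   .
  9   9   8  10   .   .   .   .   .   .   .   .   .   .   .   .
  7   8   6   7   .   .   .   .   .   .   .   .   .   .   .   .
  7   6   9   6   .   .   .   .   .   .   .   .   .   .   .   .
  6   9   8   8   .   .   .   .   .   .   .   .   .   .   .   .
  8   6   7   7   .   .   .   .   .   .   .   .   .   .   .   .
  8   7   9   7   7   8   8   7   6   7   6   8   7   7  10   8
  .   .   .   8  10   .   .   .   .   7   7  11   .   .   .   .
```

All six nuts look to be in the bin: two standing at the far wall, two flat, and a pair at 45 mm. The wrist load of about 2.4 N matches the empty scoop. Now I'll level the scoop by drawing its underside over the near wall's rim.

>>> carry_out(moves=[[[-0.01,0,0,0,1],[-0.015,0,0.004,0,1],[-0.014,0,0.009,0,1],[-0.008,0,0.007,0,1],[-0.008,0,0.003,0,1],[-0.006,0,0,0,1],[-0.006,0,-0.001,0,1],[-0.006,0,-0.001,0,1],[-0.006,0,-0.001,0,1],[0,0,0,0,1]]], force=35)

```text
time: 22.65
tool_pos: [0.5678, 0.2044, 0.1426]
tool_rot: [3.14, -0.004, 1.52]
contact_force: [-0.6, 5.6, 0.6]
gripper_width: 0.0146
gripper_force: 87.7
```

>>> carry_out(moves=[[[-0.006,0,0,0,1],[-0.006,0,0,0,1],[-0.006,0,0,0,1],[-0.006,0,0,0,1],[-0.006,0,0.001,0,1],[-0.006,0,0.001,0,1],[-0.006,0,0.001,0,1],[0,0,0,0,1]]])

```text
time: 23.45
tool_pos: [0.5661, 0.1619, 0.1407]
tool_rot: [3.139, -0.004, 1.52]
contact_force: [-3.7, 2.8, 11.2]
gripper_width: 0.0144
gripper_force: 88.1
```

```bash
python3 chk.py c | grep -v '^ '
```

```text
[0.5661 0.1619 0.1407] [-3.7  2.8 11.2]
scene [(0.1, 4, 0.149), (0.11, 6, 0.18), (0.17, 42, 0.167), (0.18, 46, 0.164), (0.19, 45, 0.159), (0.2, 33, 0.156)]
top [(0.1, 6, 0.155), (0.11, 7, 0.177), (0.12, 24, 0.185), (0.13, 14, 0.183)]
```

>>> carry_out(moves=[[[-0.006,0,0.002,0,1],[-0.006,0,0.002,0,1],[-0.006,0,0.002,0,1],[-0.005,0,0.003,0,1],[-0.005,0,0.003,0,1],[-0.005,0,0.003,0,1],[0,0,0,0,1]]])

```text
time: 24.25
tool_pos: [0.5646, 0.1275, 0.1257]
tool_rot: [3.139, -0.002, 1.519]
contact_force: [-7.1, -1.4, 16.0]
gripper_width: 0.0146
gripper_force: 91.1
```

```bash
python3 chk.py d | grep -v '^ '
```

```text
[0.5646 0.1275 0.1257] [-7.1 -1.4 16. ]
scene [(0.13, 6, 0.157), (0.14, 34, 0.157), (0.15, 39, 0.198), (0.16, 40, 0.155), (0.17, 45, 0.155), (0.18, 8, 0.234)]
top [(0.08, 15, 0.158), (0.09, 10, 0.157)]
```

Level to within about 1.5°. I'll lift it clear, move off the bin and lower to the bench.

>>> carry_out(moves=[[[0,0,-0.006,0,1],[0,0,-0.009,0,1],[-0.008,0,0,0,1],[-0.014,0,0,0,1],[-0.014,0,0,0,1],[-0.007,0,0,0,1],[0,0,0.01,0,1],[0,0,0.02,0,1],[0,0,0.015,0,1],[0,0,0,0,1]]])

```text
time: 25.35
tool_pos: [0.5597, 0.0845, 0.0905]
tool_rot: [-3.137, 0.001, 1.519]
contact_force: [-0.4, 0.5, -2.2]
gripper_width: 0.0151
gripper_force: 88.4
```

>>> carry_out(moves=[[[0,0,0.007,0,1],[0,0,0.006,0,1],[0,0,0.004,0,1],[0,0,0.002,0,1],[0,0,0,0,1]]])

```text
time: 25.85
tool_pos: [0.5614, 0.0844, 0.0742]
tool_rot: [-3.141, -0.0, 1.519]
contact_force: [-0.3, 0.3, -2.4]
gripper_width: 0.0147
gripper_force: 88.5
```

>>> carry_out(moves=[[[0,0,0.001,0,1],[0,0,0.001,0,1],[0,0,0.001,0,1],[0,0,0,0,1]]])

```text
time: 26.25
tool_pos: [0.5617, 0.0839, 0.072]
tool_rot: [3.141, -0.0, 1.518]
contact_force: [-3.3, -3.1, 5.4]
gripper_width: 0.0149
gripper_force: 89.7
```

>>> carry_out(moves=[[[0,0,0.001,0,1],[0,0,0.0005,0,1],[0,0,0,0,1]]])

```text
time: 26.55
tool_pos: [0.5619, 0.0831, 0.0714]
tool_rot: [3.141, 0.0, 1.517]
contact_force: [-7.7, -5.2, 16.8]
gripper_width: 0.0146
gripper_force: 91.1
```

>>> carry_out(moves=[[[0,0,0,0,0.7],[0,0,0,0,0.5],[0,0,0,0,0.2],[0,0,0,0,0],[0,0,0,0,0],[0,0,0,0,0]]])

```text
time: 27.15
tool_pos: [0.5614, 0.0845, 0.0698]
tool_rot: [-3.142, -0.0, 1.519]
contact_force: [0.3, 0.2, 0.5]
gripper_width: 0.0854
gripper_force: 0.0
```

>>> carry_out(moves=[[[0,0,-0.01,0,0],[0,0,-0.03,0,0],[0,0,-0.04,0,0],[0,0,-0.04,0,0],[0,0,-0.04,0,0],[0,-0.045,0,0,0],[0,-0.045,0,0,0],[0,-0.045,0,0,0],[0,-0.02,0,0,0],[0,0,0,0,0]]])

```text
time: 28.15
tool_pos: [0.4048, 0.0927, 0.2308]
tool_rot: [3.141, -0.002, 1.52]
contact_force: [-0.7, -0.5, 0.1]
gripper_width: 0.0852
gripper_force: 0.0
```

```bash
python3 go.py; python3 chk.py e | tail -20; python3 - <<'E'
from look import *
p=cv2.imread('pics/etop.png');s=cv2.imread('pics/escene.png')
cv2.imwrite('pics/fin.png',np.vstack([np.hstack([cv2.resize(p[130:250,100:260],(400,300)),cv2.resize(s[180:360,190:430],(400,300))]),np.hstack([cv2.resize(p[100:250,250:450],(400,300)),cv2.resize(s,(400,300))])]))
P=cloud('top',np.load('pics/etop.npy'))
for nm,lo,hi,x0,x1,y0,y1 in(('handle',.085,.108,.5,.62,-.02,.2),('bigs',.11,.13,.5,.7,-.4,-.18),('tin',.09,.12,.44,.56,-.33,-.2)):
    m=(P[...,2]>lo)&(P[...,2]<hi)&(P[...,0]>x0)&(P[...,0]<x1)&(P[...,1]>y0)&(P[...,1]<y1)
    k,l,st,c=cv2.connectedComponentsWithStats(m.astype(np.uint8))
    for i in range(1,k):
        if st[i,4]>100:
            q=P[l==i];r=cv2.minAreaRect((q[:,:2]*1000).astype(np.float32));A=np.c_[q[:,:2],np.ones(len(q))];print(nm,np.round(r[0]),np.round(r[1]),'z',np.median(q[:,2]).round(4),'slope',np.linalg.lstsq(A,q[:,2],rcond=None)[0][:2].round(3))
E
```

```text
t 28.15 pos [0.4048 0.0927 0.2308] rot [ 3.1406e+00 -2.0000e-03  1.5202e+00] q [-0.7  -0.17  0.33  1.99  0.05  1.31 -0.44] F [-0.7 -0.5  0.1] w 0.0852 g 0.0
closing dir -2.9
top []
 10   8   7   8  27  30  30   9   7  29  31  28   7   8   7   7
  7   7   8   9  21  29  25   9   8  21  27  23   7   7   8   6
  7   9   7   8   .  43  43  10   8   8   8   9   9   8   8   9
  7   8   8   9  40  45  42   9   8   7  13   9   8   8   6   7
  8   8   7   8  33  37  37   9   7  21  21  19   8   7   8   7
  7   8   8   7   8  10  10   7   8  20  21  20   9   8   9   7
  8   8   6   8   8   7   9   7  10  19  19  13   6   9   7   8
  8   7   9   7   9   7   8   7   9  21  19   8   7   8   7   9
  9   7   7   7   7   8   7   7  20  22  21  10   7   7   8   9
  8   9   7  10   9   8   9   9  15  22  21   9   8   9   9   7
  9   8   8   7   8   8   7   8   8   9  10   8   7   7   9   7
  7   9   8   7   8   7   8   7   8   7   7   8   9   6   8   8
  9   8   8   8   8   9   8   8   8   8   8   8  10   7   7   7
  8   8   6   8   8   7   7   9   8   8   8   7   8   7   7   8
  8   8   7   8   9   8   8   8   8   8   7   7   7   8   8   7
  8   9   8   8   7   6   8   8   9   7   9   7   8   9   7   6
  7   8   8   7   8   7   8   7   8   6   9   7   9   9   8   7
  7   8   8   9   8   6   8   8   9   8   6   8   9   7   8   8
  .   .   .   7   8   .   .   .   .   7   9   .   .   .   .   .
handle [562.  80.] [96. 16.] z 0.099 slope [ 0.125 -0.005]
bigs [ 608. -236.] [75. 75.] z 0.1187 slope [ 0.002 -0.008]
bigs [ 602. -322.] [75. 75.] z 0.1188 slope [ 0.002 -0.011]
tin [ 504. -268.] [65. 65.] z 0.1086 slope [ 0.007 -0.052]
```

View pics/fin.png

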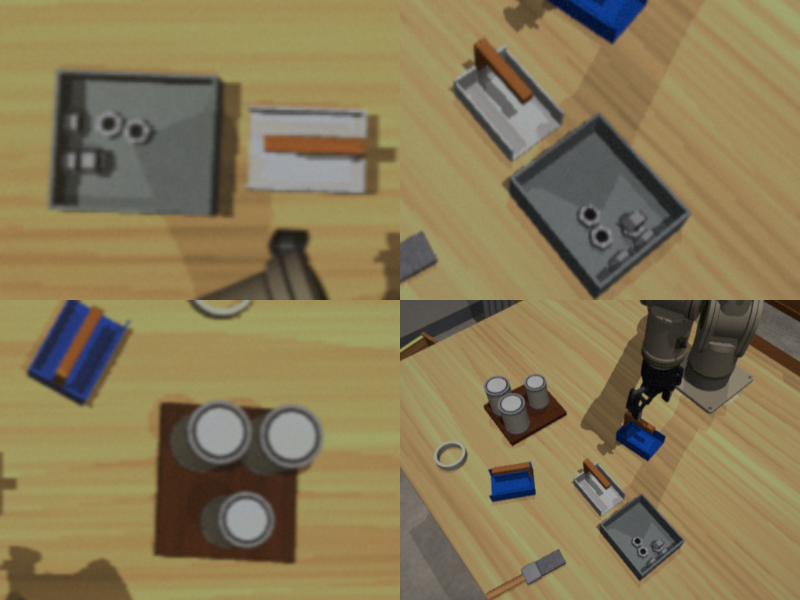

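The final picture shows the scoop empty and flat at (308,150), all nuts in the bin at (70-140, 120-165), and the small tin upright on the free half of the board at (245,520). The big tins haven't moved, and the gripper is clear at z = 0.23.

```bash
python3 -c "
from station import bot
print(bot.job_done())"
```

```text
the job is handed in; nothing more can be done
None
```

I handed the job in at about 28 s of the 72 s allowed: the small tin is upright on the free part of the board, the six nuts are in the bin, the empty scoop is flat on the bench and the big tins have not moved; two of the nuts look stacked, so I counted that pair by height, not by seeing each one.

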